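# Clear the tile press and hold its cover down on the locating pin

## Task

Clear the rejected plaster mould off the bed of the small wooden press and drop it into the open scrap box. Then fit the press cover over the pin on the bed, lying square with the press frame (long sides along long sides, either way round) so that it drops flat on the bed, and press it fully down against the springs until it meets the frame. Finish while still holding the cover and keeping it pressed down, so that I can put the lock in, and leave the pot, the stamp and the mug alone.

Things in the scene. Friction and masses are not known exactly. Their poses are not given: they have to be found in the camera images.
- press: Wooden press base, fixed to the table: a frame 196 x 146 mm (long side along its x), 32 mm high, origin at the centre of its underside, z up. In the frame sits a sprung bed, 160 x 110 mm, whose flat top stands 40 mm above the table (8 mm above the frame's top) when nothing presses it.
- press_bed (a joint): How far the sprung bed is pressed down, in m: 0 at rest, 0.008 when a cover lying on the bed meets the frame's top. The bed yields only above 6 N and pushes back 14 N at 0.008 (1 N per mm more); these include the weight that lies on it. It springs back up when let go.
- pin_foot (a point): Centre of the bed's top face, where the locating pin stands (x along the press's long side, z up). Steel pin 12 mm in diameter, rising 14 mm above the bed; its top 4 mm taper to 6 mm in diameter. It moves down with the bed.
- cover_grip (a point): Centre of the grip rail on the loose press cover (about 0.35 kg). The cover is a wooden plate 176 x 126 x 24 mm, long side along its x, lying flat on the table with the hole underneath. The rail on its top centre is 90 mm long along x, 22 mm wide along y and 40 mm high; this point is half-way up the rail, 44 mm above the cover's underside and 20 mm above the plate's top.
- cover_hole (a point): Mouth of the blind hole in the centre of the cover's underside, straight below the rail's centre, hidden from above: 15 mm in diameter, 19 mm deep, with a small chamfer at its mouth; x along the cover's long side, z up.
- scrap_box: Open plywood scrap box, fixed: 170 x 150 x 60 mm (long side along its x), walls 7 mm, origin at the centre of its underside. It and the cover lie on either side of the press and may have changed places.
- mould_center (a point): Centre of the rejected off-white plaster sprig mould, a loose block 62 x 51 x 20 mm (62 mm along its x, 51 mm along its y) with a low relief 4 mm high on top, about 85 g. It lies on the bed beside the pin, beyond the pin's +x side in the press's frame. Grasp it across its 51 mm.
- pot_mid (a point): Bystander: bisque pot, 76 mm in diameter, 70 mm high, behind the press; point 35 mm above its base.
- stamp_mid (a point): Bystander: turned wooden stamp standing upright, 26 mm in diameter, 67 mm high, on the robot's side; point 35 mm above its base.
- mug_mid (a point): Bystander: mug with a handle, 74 x 106 mm, 82 mm high, behind the press; point 35 mm above its base.

How it is judged:
By the outcome, as a careful person would: the job done as asked, in the order asked, and still so for the second after the job is handed in, while the arm keeps its last pose, push and grip.
It also fails if it takes over 64 s, if anything falls off the work surface, if the arm or the gripper's body presses on something with over 40 N, if the wrist force passes 120 N, or if a joint passes its speed limit or range.

## Robot

A 6-joint arm with a two-finger parallel gripper is mounted at the origin on the work surface; the furniture and walls round the work are solid. World frame = base frame: x ahead of the robot, y to its left, z up, the work surface at z = 0. Lengths are in m, angles in rad, forces in N, time in s.
With the tool pointing down it reaches from about 0.275 to 0.775 m from the base axis. Payload 14.6 kg.
Tool frame: the origin (TCP) lies where the fingers leave the gripper's body, on its centre line; the fingertips stand 73 mm ahead of it and the grasp point (between the pads) lies 54 mm ahead of it; z points along the fingers, y is the line along which they close (so a half turn about z gives the same grasp; the last joint's range is limited). The gripper opens to 85 mm and grips with 20 to 120 N. Pads are 22 mm wide; open, the fingers measure 114 mm over their backs; the gripper's body (76 mm by 85 mm) begins 54 mm behind the grasp point. The pads swing forward as they close: fully open they stand 13 mm farther back than shut.
Start: joints at [-1.403, 0.263, -0.048, 1.259, 0, 1.415], TCP at [0.167, -0.498, 0.304] pointing down, gripper open.
Joint ranges: [-2.65, 2.65], [-0.89, 1.7], [-1.18, 1.37], [-2.13, 2.11], [-1.35, 1.29], [-3.14, 3.14]. Speed limits (rad/s): [1.89, 1.89, 2.57, 2.79, 3.14, 3.14].

## Interface

Orientations are given as a unit quaternion [x, y, z, w].
In Python, from workcell import readout, vision, workorder gives the robot as it stands.
- The arm moves only by the tool jog_arm, never from a script. Its argument "plan" is a list of rows, each a list of 4 numbers: the shift along the tool's x, y, z in m, then the turn about the tool's z in rad. A call has 1 to 20 rows; each row shifts and turns the commanded pose from where the row before left it, along the tool's axes as they then stand; what a row does not reach is not made up. A row lasts 1/12 s, in which the tool goes at most 41.7 mm and 7.16 degrees, less where a joint would pass 70% of its speed; a pose out of reach is approached as far as the arm can. A call is refused whole if a number of a shift passes 0.0417 or a number of a turn 0.125, either way. A call with a gripper value outside its range is refused whole. "fingers" is the closure, from 0 (fully open) to 1 (shut), set as the call begins (left out, the last holds). The fingers move at their own pace and stop on an object; "squeeze" is the grip in N (left out, the last holds). Time passes only in rows, so rows that do not move let the fingers close. It gives the time, the measured TCP pose, the force, the opening and the grip force at its end, in the units of the state.
- readout.observe(): the state, without advancing time (a new reading comes with each control period).
- vision.read_camera(name): name is "scene" or "top" or "wrist"; returns (picture, depth): 420x560x3 uint8, red, green, blue; 420x560 float32, m along the optical axis (not along the pixel's ray), 0 where there is no reading.
- vision.camera_model(name): a dict with "fx", "fy", "cx", "cy" (pixels), "R" (3x3) and "t" (3): a world point X has camera coordinates R X + t. Camera axes: x right, y down, z forward; pixel columns grow to the right and rows downward; lengths in m; the calibration is good to about 2 mm. A picture is of the moment at which its call begins: read the wrist's pose just before it. camera_model takes no time and is no camera call; for the wrist camera it gives the pose at the moment of the call.
- workorder.job_done(): hands the job in; it is judged then, once.
The state is a dict: "time": time; "q": joint angles; "qvel": joint speeds; "joint_efforts": joint torques, N m; "tool_pos": TCP position; "orientation": TCP orientation; "ft_force": force on the tool from outside, world axes, zero at the start; "moment": the same for the moment, N m; "finger_gap": finger opening in m; "gripper_force": force on a finger pad.
Only numpy, scipy, OpenCV 4.12 (cv2) and the standard library are available. Lean on these libraries where they do the work, as an engineer would, in place of code of your own. Each camera call takes 0.05 s, during which the arm holds its last target. There are 200 camera calls.

## Working session

There is one attempt and no reset: what is moved stays moved. The work goes in short steps, Python scripts to look and compute and a tool call to move; the robot and the scene stay as the last step left them, time stands still between calls to the robot, and variables do not carry over. Pictures are saved under pics/ and viewed, at most 10 in all, crops included, and the job is handed in when it is done.

Besides the shell and the picture viewer there is one more tool, called after "Request:" as a command line: name --pt "numbers of a row" for each row, then --argument value for the rest. jog_arm: Moves the arm, as the interface text tells. Its arguments: {"type":"object","properties":{"plan":{"type":"array","items":{"type":"array","items":{"type":"number"}}},"fingers":{"type":"number"},"squeeze":{"type":"number"}},"required":["plan"]}

```bash
ls; mkdir -p pics
cat > h.py <<'E'
import numpy as np, cv2
from workcell import readout, vision, workorder
def cam(n):
    m=vision.camera_model(n); p,d=vision.read_camera(n); return p,d,m
def pts(d,m):
    v,u=np.mgrid[:d.shape[0],:d.shape[1]]
    c=np.stack([(u-m['cx'])/m['fx']*d,(v-m['cy'])/m['fy']*d,d],-1)
    return (c-np.array(m['t']))@np.array(m['R'])
E
python3 - <<'E'
from h import *
print(readout.observe())
p,d,m=cam('top'); np.savez('top.npz',p=p,d=d,P=pts(d,m)); cv2.imwrite('pics/top.png',p[:,:,::-1])
print(m)
p,d,m=cam('scene'); cv2.imwrite('pics/scene.png',p[:,:,::-1]); print(m); np.savez('scene.npz',p=p,d=d,P=pts(d,m))
E
```

```text
pics
{'time': 0.0, 'q': array([-1.40324560e+00,  2.63517201e-01, -4.89355312e-02,  1.25940518e+00,
       -3.56315226e-05,  1.41552325e+00]), 'qvel': array([-1.83609479e-03, -3.68490293e-04, -1.36787367e-03,  2.03774826e-05,
        1.17872182e-03, -1.47704748e-03]), 'joint_efforts': array([-1.02959642e-03, -6.37611365e+01,  3.84567940e+01,  1.36183173e-02,
       -2.80208138e-05,  5.27009860e-06]), 'tool_pos': array([ 0.16652109, -0.49767827,  0.30342854]), 'orientation': array([ 9.87001217e-01,  1.60711901e-01, -2.10738537e-05, -5.30674392e-04]), 'ft_force': array([-0.23435143, -0.00638117, -0.65215035]), 'moment': array([0.01689467, 0.01146904, 0.04172945]), 'gripper_force': 0.0, 'finger_gap': 0.08525359609752364}
{'fx': 512.8817993743988, 'fy': 512.8817993743988, 'cx': 286.9260125759562, 'cy': 216.71999314350958, 'R': array([[-0.02251596, -0.9994738 , -0.02334874],
       [-0.99556099,  0.0245504 , -0.09086026],
       [ 0.09138567,  0.02119929, -0.9955899 ]]), 't': array([0.02224648, 0.5336155 , 1.28407243])}
{'fx': 536.1238086989816, 'fy': 536.1238086989816, 'cx': 283.23350808800853, 'cy': 199.1758681538341, 'R': array([[ 0.5097234 , -0.86023096,  0.01359257],
       [-0.432739  , -0.27000731, -0.86013546],
       [ 0.74358524,  0.43254914, -0.50988452]]), 't': array([-0.26737938,  0.29792363,  0.8588422 ])}
```

View pics/top.png

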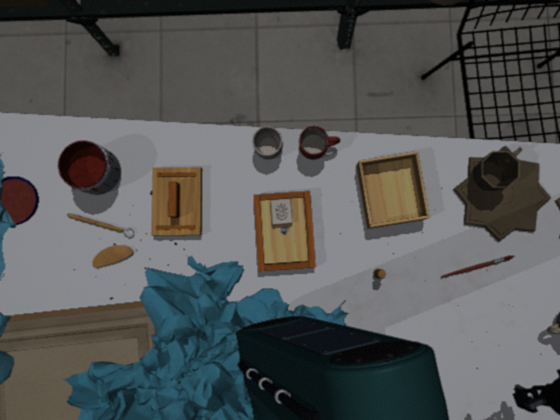

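View pics/scene.png

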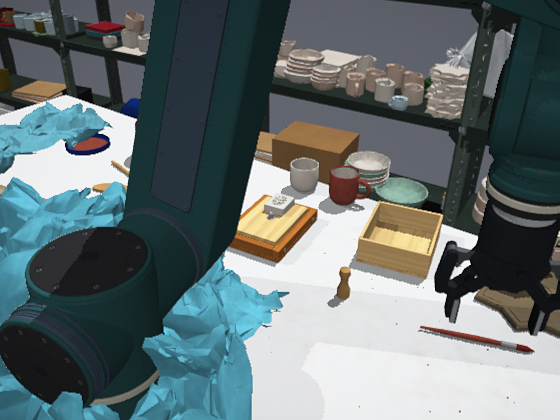

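The top view shows the cover at (177,202), the press at (285,230) with the pin at about (284,231), and the mould at (282,212). The box is at (393,190), the stamp at (379,274), the pot at (267,142) and the mug at (315,142). The scene view agrees.

Run:
```python
from h import *
z=np.load('top.npz');P=z['P'];Z=P[...,2];p=z['p']
def blob(name,u0,u1,v0,v1,lo,hi):
    M=np.zeros(Z.shape,np.uint8); s=np.s_[v0:v1,u0:u1]; M[s]=((Z[s]>lo)&(Z[s]<hi))
    n,l,st,c=cv2.connectedComponentsWithStats(M); k=1+st[1:,4].argmax(); Q=P[l==k]
    r=cv2.minAreaRect(Q[:,:2].astype(np.float32)*1000)
    print(name,len(Q),'med z %.4f'%np.median(Q[:,2]),'rect',np.round(r[0],1),np.round(r[1],1),round(r[2],1))
print('table',np.median(Z[250:300,400:430]))
blob('press',240,325,180,285,.02,.036); blob('bed',240,325,180,285,.0365,.045);blob('pressall',240,325,180,285,.02,.045)
blob('mould',240,325,180,285,.054,.075); blob('plate',140,215,155,250,.016,.03)
blob('rail',140,215,155,250,.05,.08); blob('box',345,440,140,240,.045,.075)
blob('pot',245,287,120,165,.04,.09);blob('mug',292,345,120,165,.04,.1);blob('stamp',360,395,255,295,.03,.09)
print(np.round(Z[222:240:2,278:292:2]*1000))
print(np.round(Z[165:235:5,155:200:4]*1000))
```

```text
table 0.0005912009784985242
press 1556 med z 0.0315 rect [500.   19.6] [196.5 146.8] 2.6
bed 1965 med z 0.0402 rect [499.6  17.9] [159.7 115.2] 2.6
pressall 3812 med z 0.0371 rect [500.   19.6] [196.5 146.8] 2.6
mould 487 med z 0.0599 rect [545.5  24.2] [61.8 50.1] 2.8
plate 2876 med z 0.0236 rect [583.8 296. ] [128.3 175. ] 88.9
rail 336 med z 0.0625 rect [583.6 295.4] [22.9 89. ] 88.6
box 882 med z 0.0587 rect [ 595.4 -256.6] [171.5 151. ] 7.9
pot 292 med z 0.0653 rect [722.3  55.4] [75.5 74.1] 6.1
mug 448 med z 0.0708 rect [724.8 -69.4] [74.5 96.6] 36.1
stamp 73 med z 0.0642 rect [ 385.8 -216.9] [21.1 20. ] 32.8
[[61. 54. 59. 59. 60. 61. 54.]
 [46. 37. 42. 41. 38. 38. 40.]
 [41. 37. 44. 42. 34. 40. 41.]
 [38. 38. 52. 49. 41. 40. 41.]
 [38. 44. 55. 55. 40. 42. 35.]
 [41. 39. 45. 40. 42. 40. 42.]
 [41. 40. 37. 41. 36. 41. 39.]
 [39. 40. 36. 37. 40. 41. 39.]
 [39. 39. 41. 43. 42. 44. 39.]]
[[ 4.  1. -4.  2. -4.  1. -2.  2.  1.  0. -1.  1.]
 [26. 24. 21. 24. 25. 26. 23. 18. 23. 24. 19. 22.]
 [26. 25. 23. 22. 21. 27. 27. 27. 24. 28. 23. 24.]
 [19. 24. 23. 21. 25. 25. 22. 26. 22. 26. 20. 21.]
 [27. 23. 25. 21. 62. 63. 30. 28. 25. 25. 21. 23.]
 [20. 21. 17. 27. 63. 62. 23. 24. 23. 28. 24. 20.]
 [27. 26. 19. 27. 62. 62. 30. 22. 21. 22. 27. 20.]
 [24. 27. 27. 24. 70. 63. 31. 19. 29. 28. 25. 20.]
 [17. 28. 20. 24. 61. 66. 26. 23. 25. 19. 27. 23.]
 [28. 25. 25. 22. 59. 62. 18. 21. 27. 18. 25. 22.]
 [24. 21. 26. 24. 58. 63. 21. 24. 25. 21. 24. 20.]
 [22. 23. 26. 27. 23. 22. 22. 28. 24. 23. 24. 20.]
 [23. 33. 26. 25. 25. 30. 25. 27. 27. 26. 24. 23.]
 [19. 28. 25. 23. 27. 22. 20. 26. 18. 24. 23. 22.]]
```

```bash
cat >> h.py <<'E'
from scipy.spatial.transform import Rotation as Ro
def go(x,y,z,deg):
    "tool-axis shifts (after the turn) to reach a TCP target with tool x heading deg"
    s=readout.observe(); R=Ro.from_quat(s['orientation']).as_matrix()
    h=np.degrees(np.arctan2(R[1,0],R[0,0])); t=(h-deg+90)%180-90
    R2=R@Ro.from_euler('z',np.radians(t)).as_matrix()
    print('t %.2f pos'%s['time'],np.round(s['tool_pos'],4),'head %.2f'%h,'tilt',np.round(R[:2,2],4),'F',np.round(s['ft_force'],1),'gap %.4f'%s['finger_gap'])
    print('turn %.4f'%np.radians(t),'shift',np.round(R2.T@(np.array([x,y,z])-s['tool_pos']),4))
E
python3 -c "
from h import *
go(.5455,.0242,.27,2.7)"
```

```text
t 0.10 pos [ 0.1665 -0.4977  0.3035] head 18.49 tilt [-0.0002  0.001 ] F [0.3 0.4 0.6] gap 0.0852
turn 0.2757 shift [ 0.4032 -0.5035  0.0339]
```

Request:
jog_arm --pt "0 0 0 0.0919" --pt "0 0 0 0.0919" --pt "0 0 0 0.0919" --pt "0.024 -0.03 0.002 0" --pt "0.024 -0.03 0.002 0" --pt "0.024 -0.03 0.002 0" --pt "0.024 -0.03 0.002 0" --pt "0.024 -0.03 0.002 0" --pt "0.024 -0.03 0.002 0" --pt "0.024 -0.03 0.002 0" --pt "0.024 -0.03 0.002 0" --pt "0.024 -0.03 0.002 0" --pt "0.024 -0.03 0.002 0" --pt "0.024 -0.03 0.002 0" --pt "0.024 -0.03 0.002 0" --pt "0.024 -0.03 0.002 0" --pt "0.024 -0.03 0.002 0" --pt "0.024 -0.03 0.002 0" --pt "0.024 -0.03 0.002 0" --pt "0.019 -0.0235 0.002 0" --fingers 0 --squeeze 40

```text
time: 1.77
tool_pos: [0.5464, 0.0266, 0.2694]
orientation: [1.0, 0.024, -0.0, -0.0]
ft_force: [0.3, -0.4, 0.3]
finger_gap: 0.0853
gripper_force: 0.0
```

Request:
jog_arm --pt "0 0 0 0" --pt "0 0 0 0" --pt "0 0 0 0"

```text
time: 2.02
tool_pos: [0.5451, 0.0239, 0.2696]
orientation: [1.0, 0.024, -0.0, 0.0]
ft_force: [0.3, 0.2, 0.1]
finger_gap: 0.0858
gripper_force: 0.0
```

Run:
```python
from h import *
go(.5455,.0242,.115,2.7)
p,d,m=cam('wrist'); P=pts(d,m); np.savez('w1.npz',p=p,d=d,P=P); cv2.imwrite('pics/w1.png',p[:,:,::-1])
Z=P[...,2]
def blob(name,lo,hi):
    M=((Z>lo)&(Z<hi)&(d>.12)).astype(np.uint8)
    n,l,st,c=cv2.connectedComponentsWithStats(M); k=1+st[1:,4].argmax(); Q=P[l==k]
    r=cv2.minAreaRect(Q[:,:2].astype(np.float32)*1000); print(name,st[k],'%.4f'%np.median(Q[:,2]),np.round(r[0],1),np.round(r[1],1),round(r[2],1))
blob('mould',.055,.068); blob('frame',.02,.045)
```

```text
t 2.02 pos [0.5451 0.0239 0.2696] head 2.72 tilt [-0.0008 -0.0001] F [0.3 0.2 0.1] gap 0.0858
turn 0.0003 shift [ 0.0006 -0.0003  0.1546]
mould [ 248  165   55   64 3345] 0.0587 [545.6  25.3] [61.8 50.1] 2.8
frame [  204   138   149   173 19815] 0.0379 [499.2  20.4] [196.4 146.2] 2.6
```

View pics/w1.png

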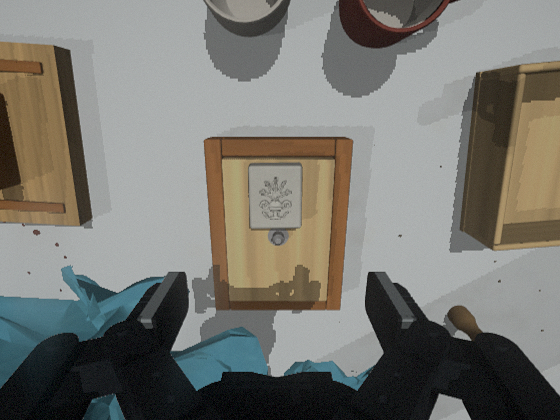

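The wrist view shows the mould at (275,196), with the pin just below it at (278,238). It agrees with the top view to within 1 mm. I'm going down on the mould.

Request:
jog_arm --pt "0.0005 -0.001 0.014 0" --pt "0 0 0.025 0" --pt "0 0 0.03 0" --pt "0 0 0.03 0" --pt "0 0 0.025 0" --pt "0 0 0.016 0" --pt "0 0 0.008 0" --pt "0 0 0.005 0" --pt "0 0 0 0" --pt "0 0 0 0"

```text
time: 2.9
tool_pos: [0.5462, 0.0247, 0.1178]
orientation: [1.0, 0.023, 0.001, 0.0]
ft_force: [0.0, -0.6, 0.4]
finger_gap: 0.0854
gripper_force: 0.0
```

Request:
jog_arm --pt "0 0 0 0" --pt "0 0 0 0" --pt "0 0 0 0" --pt "0 0 0 0" --pt "0 0 0 0" --pt "0 0 0 0" --pt "0 0 0 0" --pt "0 0 0 0" --fingers 1

```text
time: 3.57
tool_pos: [0.5461, 0.025, 0.1171]
orientation: [1.0, 0.024, 0.0, 0.0]
ft_force: [1.6, -0.2, 4.7]
finger_gap: 0.0497
gripper_force: 47.6
```

Request:
jog_arm --pt "0 0 -0.005 0" --pt "0 0 -0.015 0" --pt "0 0 -0.03 0" --pt "0 0 -0.03 0" --pt "0 0 -0.03 0" --pt "0 0 0 0" --pt "0 0 0 0"

```text
time: 4.15
tool_pos: [0.5462, 0.025, 0.2281]
orientation: [1.0, 0.024, 0.001, 0.0]
ft_force: [-0.0, 0.5, -1.6]
finger_gap: 0.0501
gripper_force: 47.0
```

```bash
python3 -c "
from h import *
go(.595,-.257,.22,7.9)"
```

```text
t 4.15 pos [0.5462 0.025  0.2281] head 2.70 tilt [ 0.0021 -0.0001] F [-0.   0.5 -1.6] gap 0.0501
turn -0.0907 shift [0.0096 0.2861 0.0082]
```

Request:
jog_arm --pt "0 0 0 -0.0907" --pt "0.0006 0.012 0 0" --pt "0.001 0.026 0 0" --pt "0.001 0.026 0 0" --pt "0.001 0.026 0 0" --pt "0.001 0.026 0 0" --pt "0.001 0.026 0 0" --pt "0.001 0.026 0 0" --pt "0.001 0.026 0 0" --pt "0.001 0.026 0 0" --pt "0.001 0.026 0 0" --pt "0 0.026 0 0" --pt "0 0.014 0 0" --pt "0 0 0 0" --pt "0 0 0.025 0" --pt "0 0 0.03 0" --pt "0 0 0.03 0" --pt "0 0 0.025 0" --pt "0 0 0.013 0" --pt "0 0 0 0"

```text
time: 5.82
tool_pos: [0.5928, -0.2553, 0.1004]
orientation: [0.998, 0.069, -0.002, -0.002]
ft_force: [-0.7, 0.4, -0.9]
finger_gap: 0.0497
gripper_force: 47.0
```

Request:
jog_arm --pt "0 0 0 0" --pt "0 0 0 0" --pt "0 0 0 0" --pt "0 0 0 0" --pt "0 0 0 0" --pt "0 0 0 0" --pt "0 0 0 0" --fingers 0

```text
time: 6.4
tool_pos: [0.5947, -0.257, 0.1042]
orientation: [0.998, 0.069, 0.0, 0.0]
ft_force: [-0.1, 0.2, -0.1]
finger_gap: 0.0855
gripper_force: 0.0
```

Request:
jog_arm --pt "0 0 -0.02 0" --pt "0 0 -0.03 0" --pt "0 0 -0.035 0" --pt "0 0 -0.035 0" --pt "0 0 -0.035 0" --pt "0 0 -0.005 0" --pt "0 0 0 0"

```text
time: 6.98
tool_pos: [0.5953, -0.2573, 0.2664]
orientation: [0.998, 0.069, 0.002, 0.001]
ft_force: [0.0, -0.3, -0.5]
finger_gap: 0.0853
gripper_force: 0.0
```

Run:
```python
from h import *
go(.5837,.2957,.265,-1.3)
p,d,m=cam('wrist'); cv2.imwrite('pics/w2.png',p[:,:,::-1])
p,d,m=cam('top'); cv2.imwrite('pics/t2.png',p[100:300,130:450,::-1].repeat(2,0).repeat(2,1))
```

```text
t 6.98 pos [ 0.5953 -0.2573  0.2664] head 7.89 tilt [ 0.0039 -0.0023] F [ 0.  -0.3 -0.5] gap 0.0853
turn 0.1605 shift [-2.420e-02 -5.526e-01  1.000e-04]
```

View pics/w2.png

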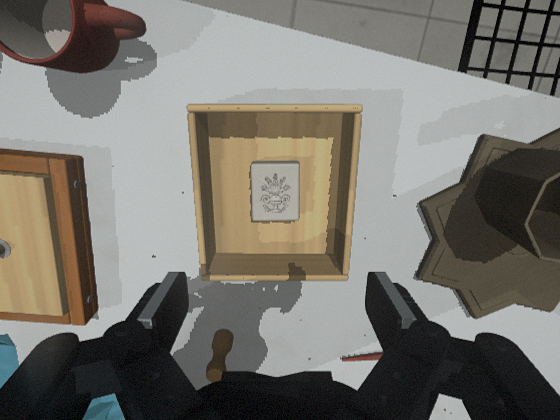

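The mould lies flat inside the box at (275,190), clear of the walls, and the bed is empty. Next is the cover.

Request:
jog_arm --pt "0 0 0 0.08" --pt "0 0 0 0.0805" --pt "-0.0012 -0.02 0 0" --pt "-0.0015 -0.034 0 0" --pt "-0.0015 -0.034 0 0" --pt "-0.0015 -0.034 0 0" --pt "-0.0015 -0.034 0 0" --pt "-0.0015 -0.034 0 0" --pt "-0.0015 -0.034 0 0" --pt "-0.0015 -0.034 0 0" --pt "-0.0015 -0.034 0 0" --pt "-0.0015 -0.034 0 0" --pt "-0.0015 -0.034 0 0" --pt "-0.0015 -0.034 0 0" --pt "-0.0015 -0.034 0 0" --pt "-0.0015 -0.034 0 0" --pt "-0.0015 -0.034 0 0" --pt "-0.0015 -0.034 0 0" --pt "-0.0005 -0.0226 0 0" --pt "0 0 0 0"

```text
time: 8.75
tool_pos: [0.574, 0.187, 0.2703]
orientation: [0.996, 0.076, -0.004, -0.039]
ft_force: [-0.0, -0.7, 0.3]
finger_gap: 0.0853
gripper_force: 0.0
```

Request:
jog_arm --pt "0 0 0 0" --pt "0 0 0 0" --pt "0 0 0 0"

```text
time: 9.0
tool_pos: [0.5747, 0.1848, 0.271]
orientation: [0.996, 0.075, -0.004, -0.039]
ft_force: [-0.2, 0.3, -0.4]
finger_gap: 0.0856
gripper_force: 0.0
```

```bash
cat >> h.py <<'E'
def blob(P,d,name,lo,hi):
    Z=P[...,2]; M=((Z>lo)&(Z<hi)&(d>.12)).astype(np.uint8); M[270:]=0
    n,l,st,c=cv2.connectedComponentsWithStats(M); k=1+st[1:,4].argmax(); Q=P[l==k]
    r=cv2.minAreaRect(Q[:,:2].astype(np.float32)*1000); print(name,st[k],'%.4f'%np.median(Q[:,2]),np.round(r[0],1),np.round(r[1],1),round(r[2],1))
E
python3 - <<'E'
from h import *
p,d,m=cam('wrist'); P=pts(d,m)
blob(P,d,'plate',.016,.032); blob(P,d,'rail',.05,.075); blob(P,d,'all',.016,.075)
go(.5837,.2957,.102,-1.3)
E
```

```text
plate [  131    63   132   187 17045] 0.0229 [582.7 297.6] [126.9 176.9] 89.1
rail [ 434    0  118   97 3461] 0.0637 [719.2  56.5] [68. 76.] 10.0
all [  131    63   132   187 20015] 0.0231 [582.7 297.6] [126.9 176.9] 89.1
t 9.05 pos [0.5747 0.1847 0.2711] head 8.56 tilt [-0.0129  0.0768] F [ 0.6  0.5 -0.4] gap 0.0855
turn 0.1720 shift [ 0.009  -0.0979  0.177 ]
```

```bash
python3 -c "
from h import *
s=readout.observe(); print(s['q'],s['qvel'],s['joint_efforts'],s['moment'])
p,d,m=cam('scene'); cv2.imwrite('pics/s2.png',p[:,:,::-1])"
```

```text
[0.14834437 0.40644272 0.07856345 1.24431998 0.07792097 3.14058955] [ 0.00120552 -0.00137182  0.00049607  0.00102572  0.0019029  -0.00095702] [ 3.37087903e-01 -7.65755224e+01  3.82575846e+01  3.35334036e-03
  2.77288109e-01  5.17742751e-05] [-0.04751166  0.08088324 -0.00787913]
```

View pics/s2.png

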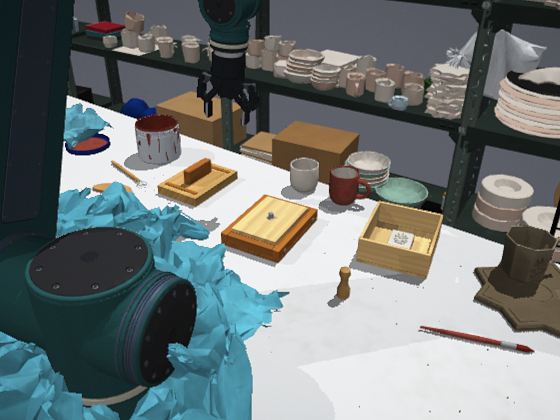

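Joint 6 ran into its upper limit at 3.14, which tilted the tool. I'll turn it the other way for the half-turn grasp and see whether the tilt goes.

Request:
jog_arm --pt "0 0 0 -0.1" --pt "0 0 0 -0.1" --pt "0 0 0 -0.1" --pt "0 0 0 0"

```text
time: 9.43
tool_pos: [0.5747, 0.1851, 0.2714]
orientation: [0.974, 0.225, 0.003, -0.039]
ft_force: [-0.3, -0.2, -0.3]
finger_gap: 0.0854
gripper_force: 0.0
```

```bash
python3 -c "
from h import *
print(readout.observe()['q']);go(.5837,.2957,.102,178.7)"
```

```text
[0.14883853 0.40625818 0.07893368 1.24446506 0.07805959 2.83590307]
t 9.43 pos [0.5747 0.1851 0.2714] head 25.99 tilt [-0.0125  0.077 ] F [-0.3 -0.2 -0.3] gap 0.0854
turn 0.4763 shift [ 0.009  -0.0975  0.1773]
```

The tilt stayed in the commanded pose. The mirrored move at joint 6's other limit, shifting toward -y, should undo it.

Request:
jog_arm --pt "0 0 0 -0.125" --pt "0 0 0 -0.125" --pt "0 0 0 -0.125" --pt "0 0 0 -0.125" --pt "0 0 0 -0.125" --pt "0 0 0 -0.125" --pt "0 0 0 -0.125" --pt "0 0 0 -0.125" --pt "0 0 0 -0.125" --pt "0 0 0 -0.125" --pt "0 0 0 -0.125" --pt "0 0 0 -0.125" --pt "0 0 0 -0.125" --pt "0 0 0 -0.125" --pt "0 0 0 -0.125" --pt "0 0 0 -0.125" --pt "0 0 0 -0.125" --pt "0 0 0 -0.125" --pt "0 0 0 -0.125" --pt "0 0 0 -0.125"

```text
time: 11.1
tool_pos: [0.5747, 0.1852, 0.2714]
orientation: [0.094, 0.995, 0.038, -0.01]
ft_force: [0.2, 0.1, -0.8]
finger_gap: 0.0855
gripper_force: 0.0
```

Request:
jog_arm --pt "0 0 0 -0.125" --pt "0 0 0 -0.125" --pt "0 0 0 -0.125" --pt "0 0 0 -0.125" --pt "0 0 0 -0.125" --pt "0 0 0 -0.125" --pt "0 0 0 -0.125" --pt "0 0 0 -0.125" --pt "0 0 0 -0.125" --pt "0 0 0 -0.125" --pt "0 0 0 -0.125" --pt "0 0 0 -0.125" --pt "0 0 0 -0.125" --pt "0 0 0 -0.125" --pt "0 0 0 -0.125" --pt "0 0 0 -0.125" --pt "0 0 0 -0.125" --pt "0 0 0 -0.125" --pt "0 0 0 -0.125" --pt "0 0 0 -0.125"

```text
time: 12.77
tool_pos: [0.5747, 0.1852, 0.2714]
orientation: [0.914, -0.403, -0.021, -0.033]
ft_force: [-0.6, -0.3, -0.1]
finger_gap: 0.0854
gripper_force: 0.0
```

Request:
jog_arm --pt "0 0 0 -0.125" --pt "0 0 0 -0.125" --pt "0 0 0 -0.125" --pt "0 0 0 -0.125" --pt "0 0 0 -0.125" --pt "0 0 0 -0.125" --pt "0 0 0 -0.125" --pt "0 0 0 -0.08" --pt "0 0.034 0 0" --pt "0 0.034 0 0" --pt "0 0.034 0 0" --pt "0 0.034 0 0" --pt "0 0 0 0" --pt "0 0 0 0"

```text
time: 13.93
tool_pos: [0.5832, 0.1074, 0.2627]
orientation: [1.0, 0.014, -0.002, -0.018]
ft_force: [-0.4, 0.3, -0.3]
finger_gap: 0.0855
gripper_force: 0.0
```

```bash
python3 -c "
from h import *
print(readout.observe()['q']);go(.5837,.2957,.102,178.7)"
```

```text
[ 0.03132391  0.39428669  0.03726562  1.21735886  0.03699691 -3.13800715]
t 13.93 pos [0.5832 0.1074 0.2627] head 1.59 tilt [-0.0047  0.0369] F [-0.4  0.3 -0.3] gap 0.0855
turn 0.0504 shift [-0.0028 -0.1822  0.1676]
```

Request:
jog_arm --pt "0 0.034 0 0" --pt "0 0.034 0 0" --pt "0 0.025 0 0" --pt "0 0 0 0" --pt "0 0 0 0"

```text
time: 14.35
tool_pos: [0.5844, 0.0602, 0.2604]
orientation: [1.0, -0.02, -0.002, -0.003]
ft_force: [-0.5, -0.1, 0.5]
finger_gap: 0.0853
gripper_force: 0.0
```

```bash
python3 -c "
from h import *
print(readout.observe()['q']);go(.5837,.2957,.102,178.7)"
```

```text
[-0.03776942  0.38764049  0.02067627  1.20771928  0.00494526 -3.13978306]
t 14.35 pos [0.5844 0.0602 0.2604] head -2.27 tilt [-0.0037  0.0051] F [-0.5 -0.1  0.5] gap 0.0853
turn -0.0169 shift [-0.0054 -0.2346  0.1596]
```

Request:
jog_arm --pt "0 0.0145 0 0" --pt "0 0 0 0" --pt "0 0 0 0" --pt "0 0 0 0"

```text
time: 14.68
tool_pos: [0.5842, 0.0529, 0.2603]
orientation: [1.0, -0.025, -0.002, 0.0]
ft_force: [0.2, -0.5, 0.6]
finger_gap: 0.0856
gripper_force: 0.0
```

```bash
python3 -c "
from h import *
for i in range(3):
  print(readout.observe()['q']);go(.5837,.2957,.102,178.7)
  vision.read_camera('top')"
```

```text
[-4.83268236e-02  3.86382121e-01  1.84019241e-02  1.20669351e+00
 -5.33953897e-04 -3.14047546e+00]
t 14.68 pos [0.5842 0.0529 0.2603] head -2.83 tilt [-0.0039 -0.0003] F [ 0.2 -0.5  0.6] gap 0.0856
turn -0.0268 shift [-0.0054 -0.2428  0.1583]
[-4.83628834e-02  3.86397047e-01  1.83701034e-02  1.20662901e+00
 -5.63239482e-04 -3.14050341e+00]
t 14.73 pos [0.5842 0.0529 0.2603] head -2.83 tilt [-0.0039 -0.0004] F [ 0.7  0.5 -0.3] gap 0.0855
turn -0.0268 shift [-0.0054 -0.2428  0.1582]
[-4.83496100e-02  3.86433638e-01  1.83607338e-02  1.20664105e+00
 -6.01559277e-04 -3.14051131e+00]
t 14.78 pos [0.5842 0.0529 0.2603] head -2.83 tilt [-0.0039 -0.0004] F [ 0.4 -0.9  0.5] gap 0.0856
turn -0.0267 shift [-0.0054 -0.2428  0.1582]
```

Request:
jog_arm --pt "0 0 0 0.12" --pt "0 0 0 0.125" --pt "0 0 0 0.125" --pt "0 0 0 0.125" --pt "0 0 0 0.125" --pt "0 0 0 0.125" --pt "0 0 0 0.125" --pt "0 0 0 0.125" --pt "0 0 0 0.125" --pt "0 0 0 0.125" --pt "0 0 0 0.125" --pt "0 0 0 0.125" --pt "0 0 0 0.125" --pt "0 0 0 0.125" --pt "0 0 0 0.125" --pt "0 0 0 0.125" --pt "0 0 0 0.125" --pt "0 0 0 0.125" --pt "0 0 0 0.125" --pt "0 0 0 0.125"

```text
time: 16.5
tool_pos: [0.5842, 0.0528, 0.2603]
orientation: [-0.291, 0.957, 0.0, -0.002]
ft_force: [-0.7, 0.5, 0.1]
finger_gap: 0.0849
gripper_force: 0.0
```

Request:
jog_arm --pt "0 0 0 0.125" --pt "0 0 0 0.125" --pt "0 0 0 0.125" --pt "0 0 0 0.125" --pt "0 0 0 0.12" --pt "0 0.015 0 0" --pt "0 0.027 0 0" --pt "0 0.027 0 0" --pt "0 0.027 0 0" --pt "0 0.027 0 0" --pt "0 0.027 0 0" --pt "0 0.027 0 0" --pt "0 0.027 0 0" --pt "0 0.024 0 0" --pt "0 0.015 0 0" --pt "0 0 0 0" --pt "0 0 0 0"

```text
time: 17.92
tool_pos: [0.5897, 0.2958, 0.2599]
orientation: [0.011, 1.0, -0.0, -0.002]
ft_force: [0.0, -0.5, 0.5]
finger_gap: 0.0854
gripper_force: 0.0
```

```bash
sed -i 's/M\[270:\]=0/M[270:]=0; M[:,:90]=0; M[:,400:]=0/' h.py
python3 - <<'E'
from h import *
print(readout.observe()['q'])
p,d,m=cam('wrist'); P=pts(d,m); cv2.imwrite('pics/w3.png',p[:,:,::-1])
blob(P,d,'plate',.016,.032); blob(P,d,'rail',.05,.075)
go(.5837,.2957,.102,178.7)
E
```

```text
[3.41358388e-01 5.15991474e-01 2.36387116e-01 1.29545070e+00
 6.38470896e-04 3.63433896e-01]
plate [  210    97   136   171 18880] 0.0226 [583.9 297.8] [126.5 176.4] 89.1
rail [ 266  147   25   98 2344] 0.0621 [583.1 297.4] [21.7 88.9] 89.3
t 17.97 pos [0.5898 0.2951 0.26  ] head 178.68 tilt [-0.0041 -0.0009] F [ 0.1 -1.   0.6] gap 0.0853
turn -0.0004 shift [0.0055 0.0006 0.1581]
```

View pics/w3.png

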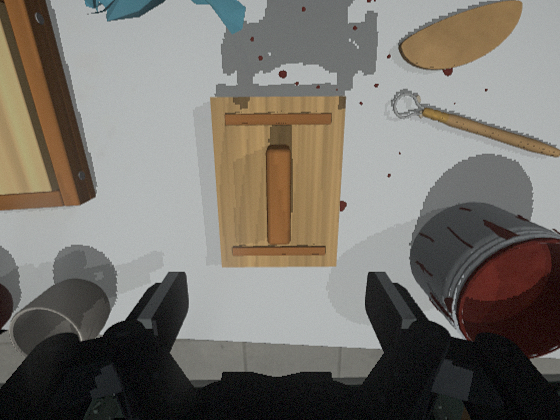

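The wrist view shows the cover with its rail at (279,195), clear between the fingers. Measured centre is (583.7, 297) mm at about -1°. I'm going down and gripping.

Request:
jog_arm --pt "0.006 0.0018 0.014 -0.006" --pt "0 0 0.025 0" --pt "0 0 0.03 0" --pt "0 0 0.03 0" --pt "0 0 0.025 0" --pt "0 0 0.018 0" --pt "0 0 0.01 0" --pt "0 0 0.005 0" --pt "0 0 0 0" --pt "0 0 0 0"

```text
time: 18.8
tool_pos: [0.5838, 0.2972, 0.1042]
orientation: [0.009, 1.0, -0.0, -0.001]
ft_force: [-0.1, -0.8, 0.3]
finger_gap: 0.0853
gripper_force: 0.0
```

Request:
jog_arm --pt "0 0 0 0" --pt "0 0 0 0" --pt "0 0 0 0" --pt "0 0 0 0" --pt "0 0 0 0" --pt "0 0 0 0" --pt "0 0 0 0" --pt "0 0 0 0" --pt "0 0 0 0" --pt "0 0 0 0" --pt "0 0 0 0" --fingers 1 --squeeze 100

```text
time: 19.72
tool_pos: [0.5834, 0.2975, 0.1036]
orientation: [0.009, 1.0, -0.0, -0.002]
ft_force: [-0.9, -1.4, 5.2]
finger_gap: 0.0209
gripper_force: 99.2
```

```bash
python3 -c "
from h import *
go(.5837,.2957,.102,179.0)"
```

```text
t 19.72 pos [0.5834 0.2975 0.1036] head 179.02 tilt [-0.0033 -0.0003] F [-0.9 -1.4  5.2] gap 0.0209
turn 0.0003 shift [-0.0003 -0.0018  0.0016]
```

Request:
jog_arm --pt "0 0 -0.005 0" --pt "0 0 -0.012 0" --pt "0 0 -0.025 0" --pt "0 0 -0.03 0" --pt "0 0 -0.02 0" --pt "0 0 -0.008 0" --pt "0 0 0 0" --pt "0 0 0 0"

```text
time: 20.38
tool_pos: [0.5834, 0.2974, 0.2022]
orientation: [0.009, 1.0, -0.0, -0.002]
ft_force: [-0.1, 0.6, -4.6]
finger_gap: 0.0207
gripper_force: 98.1
```

Run:
```python
from h import *
go(.4995,.020,.20,182.6)
p,d,m=cam('wrist'); P=pts(d,m); cv2.imwrite('pics/w4.png',p[:,:,::-1])
p,d,m=cam('top'); P=pts(d,m); np.savez('t4.npz',p=p,d=d,P=P)
Z=P[...,2]
s=np.s_[150:250,120:230]; M=((Z[s]>.112)&(Z[s]<.135)).astype(np.uint8)
n,l,st,c=cv2.connectedComponentsWithStats(M); k=1+st[1:,4].argmax(); Q=P[s][l==k]
r=cv2.minAreaRect(Q[:,:2].astype(np.float32)*1000); print(st[k],np.median(Q[:,2]),r)
A=np.c_[Q[:,:2]-Q[:,:2].mean(0),np.ones(len(Q))]; print('plane',np.linalg.lstsq(A,Q[:,2],rcond=None)[0])
```

```text
t 20.38 pos [0.5834 0.2974 0.2022] head 179.02 tilt [-0.0049 -0.0009] F [-0.1  0.6 -4.6] gap 0.0207
turn -0.0625 shift [ 0.0964 -0.2733  0.0028]
[  26    9   48   74 2144] 0.12170936955900263 ((583.4521484375, 287.41827392578125), (111.29791259765625, 177.1556854248047), 89.458251953125)
plane [-0.00145568  0.01063336  0.12177006]
```

View pics/w4.png

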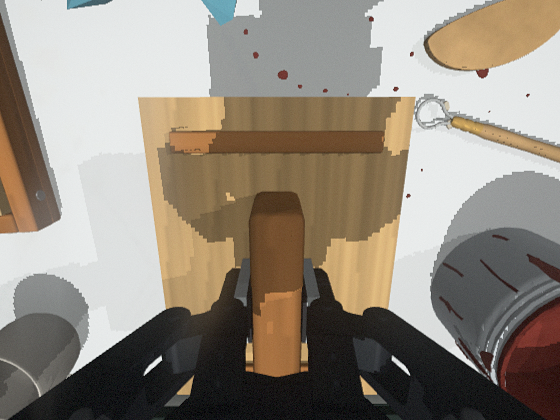

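The cover hangs level in the gripper, with its rail centred at (277,280) between the pads. Next I refine the pin position and carry the cover over.

Run:
```python
from h import *
for f,s in (('w1.npz',np.s_[231:246,268:289]),('top.npz',np.s_[224:238,278:290])):
    P=np.load(f)['P'][s]; Q=P[(P[...,2]>.047)&(P[...,2]<.058)]
    print(f,len(Q),np.round(Q.mean(0)*1000,1),np.round((Q.min(0)+Q.max(0))*500,1))
```

```text
w1.npz 103 [500.6  20.3  50.9] [499.6  20.7  50.3]
top.npz 17 [499.   19.   52.5] [498.6  19.6  52.2]
```

Request:
jog_arm --pt "0 0 0 -0.0625" --pt "0.004 -0.0113 0 0" --pt "0.0077 -0.0219 0 0" --pt "0.0077 -0.0219 0 0" --pt "0.0077 -0.0219 0 0" --pt "0.0077 -0.0219 0 0" --pt "0.0077 -0.0219 0 0" --pt "0.0077 -0.0219 0 0" --pt "0.0077 -0.0219 0 0" --pt "0.0077 -0.0219 0 0" --pt "0.0077 -0.0219 0 0" --pt "0.0077 -0.0219 0 0" --pt "0.0077 -0.0219 0 0" --pt "0.005 -0.0145 0 0" --pt "0.0025 -0.0066 0 0" --pt "0 0 0 0" --pt "0 0 0 0" --pt "0 0 0 0"

```text
time: 21.98
tool_pos: [0.5001, 0.0208, 0.2033]
orientation: [-0.023, 1.0, -0.0, -0.002]
ft_force: [0.4, 0.7, -4.4]
finger_gap: 0.0207
gripper_force: 98.5
```

Run:
```python
from h import *
print(readout.observe()['q'])
go(.4995,.020,.162,182.6)
p,d,m=cam('top'); P=pts(d,m); cv2.imwrite('pics/t5.png',p[100:300,150:450,::-1].repeat(2,0).repeat(2,1))
Z=P[...,2]
s=np.s_[160:300,220:350]; M=((Z[s]>.112)&(Z[s]<.135)).astype(np.uint8)
n,l,st,c=cv2.connectedComponentsWithStats(M); k=1+st[1:,4].argmax(); Q=P[s][l==k]
r=cv2.minAreaRect(Q[:,:2].astype(np.float32)*1000); print(st[k],np.median(Q[:,2]),r)
```

```text
[-1.21108758e-01  2.78452559e-01 -3.10471055e-01  9.86171672e-01
 -7.14351212e-04 -1.66958503e-01]
t 21.98 pos [0.5001 0.0208 0.2033] head -177.37 tilt [-0.0044 -0.0002] F [ 0.4  0.7 -4.4] gap 0.0207
turn 0.0005 shift [ 0.0004 -0.0008  0.0413]
[ 85  79   7  25 115] 0.12376084924294384 ((443.212890625, -39.97263717651367), (14.176470756530762, 56.15753173828125), 88.64029693603516)
```

View pics/t5.png

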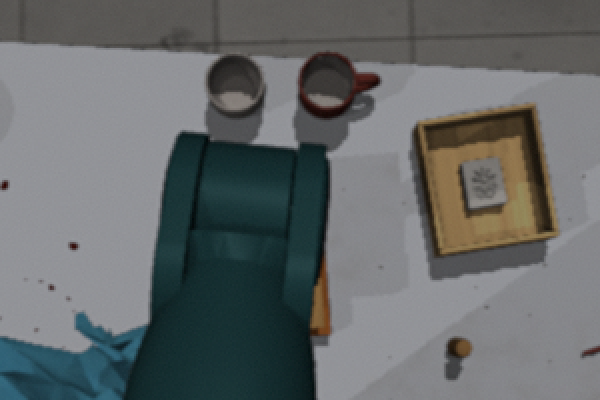

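The arm hides the press from above, the mould is still in the box, and the pot, mug and stamp haven't moved. The pin estimate is (499.6, 20.0) mm. I'm lowering to just above the pin tip, then slowly onto it.

Request:
jog_arm --pt "0.0004 -0.0008 0.01 0" --pt "0 0 0.015 0" --pt "0 0 0.012 0" --pt "0 0 0.005 0" --pt "0 0 0 0" --pt "0 0 0 0"

```text
time: 22.53
tool_pos: [0.4996, 0.0197, 0.1619]
orientation: [-0.023, 1.0, -0.0, -0.002]
ft_force: [0.2, -0.3, -4.3]
finger_gap: 0.0204
gripper_force: 98.4
```

Request:
jog_arm --pt "0 0 0.002 0" --pt "0 0 0.002 0" --pt "0 0 0.002 0" --pt "0 0 0 0" --pt "0 0 0 0"

```text
time: 22.95
tool_pos: [0.4994, 0.0192, 0.1557]
orientation: [-0.023, 1.0, -0.0, -0.002]
ft_force: [-0.3, -0.2, -2.8]
finger_gap: 0.0207
gripper_force: 98.4
```

Request:
jog_arm --pt "0 0 0.002 0" --pt "0 0 0.002 0" --pt "0 0 0 0" --pt "0 0 0 0"

```text
time: 23.28
tool_pos: [0.4993, 0.0192, 0.1515]
orientation: [-0.023, 1.0, -0.0, -0.002]
ft_force: [-0.2, -0.0, -3.7]
finger_gap: 0.0204
gripper_force: 98.4
```

The underside is about 6 mm below the pin tip with no side force, so the pin is in the hole. I'm continuing down to the bed.

Request:
jog_arm --pt "0 0 0.002 0" --pt "0 0 0.002 0" --pt "0 0 0.002 0" --pt "0 0 0 0" --pt "0 0 0 0"

```text
time: 23.7
tool_pos: [0.4992, 0.0192, 0.1455]
orientation: [-0.023, 1.0, -0.0, -0.002]
ft_force: [-8.6, -0.6, -3.8]
finger_gap: 0.0208
gripper_force: 115.1
```

Request:
jog_arm --pt "0 0 0.002 0" --pt "0 0 0.001 0" --pt "0 0 0 0" --pt "0 0 0 0"

```text
time: 24.03
tool_pos: [0.4994, 0.0192, 0.1428]
orientation: [-0.023, 1.0, -0.0, -0.002]
ft_force: [-2.9, -0.4, 0.5]
finger_gap: 0.0209
gripper_force: 103.1
```

Request:
jog_arm --pt "0 0 0.002 0" --pt "0 0 0.002 0" --pt "0 0 0 0" --pt "0 0 0 0"

```text
time: 24.37
tool_pos: [0.4994, 0.0192, 0.1387]
orientation: [-0.023, 1.0, -0.0, -0.002]
ft_force: [-2.2, 0.3, 6.3]
finger_gap: 0.0206
gripper_force: 103.9
```

Request:
jog_arm --pt "0.0005 0 0.001 0" --pt "0 0 0.001 0" --pt "0 0 0.001 0" --pt "0 0 0 0" --pt "0 0 0 0"

```text
time: 24.78
tool_pos: [0.4992, 0.0192, 0.1361]
orientation: [-0.023, 1.0, -0.0, -0.001]
ft_force: [-3.6, 0.4, 9.6]
finger_gap: 0.0204
gripper_force: 104.9
```

Request:
jog_arm --pt "0 0 0.0005 0" --pt "0 0 0.0005 0" --pt "0 0 0 0" --pt "0 0 0 0"

```text
time: 25.12
tool_pos: [0.4989, 0.0192, 0.1353]
orientation: [-0.023, 1.0, -0.0, -0.002]
ft_force: [-6.5, 0.9, 16.9]
finger_gap: 0.0205
gripper_force: 105.9
```

Request:
jog_arm --pt "0 0 0.0005 0" --pt "0 0 0.0005 0" --pt "0 0 0.0005 0" --pt "0 0 0 0" --pt "0 0 0 0" --pt "0 0 0 0"

```text
time: 25.62
tool_pos: [0.4988, 0.0192, 0.1353]
orientation: [-0.023, 1.0, -0.0, -0.001]
ft_force: [-16.0, 1.1, 47.3]
finger_gap: 0.0209
gripper_force: 110.4
```

Run:
```python
from h import *
go(.4995,.020,.1356,182.6); print(readout.observe()['moment'])
for n in('wrist','scene'):
    p,d,m=cam(n); P=pts(d,m); np.savez(n+'6.npz',p=p,d=d,P=P)
    cv2.imwrite('pics/%s6.png'%n,(p if n=='wrist' else p[150:300,180:480].repeat(2,0).repeat(2,1))[:,:,::-1])
    if n=='wrist':
        Q=P[(abs(P[...,2]-.056)<.008)&(d>.08)]; r=cv2.minAreaRect(Q[:,:2].astype(np.float32)*1000)
        A=np.c_[Q[:,:2]-Q[:,:2].mean(0),np.ones(len(Q))]; print(len(Q),r,np.linalg.lstsq(A,Q[:,2],rcond=None)[0],np.median(Q[:,2]))
```

```text
t 25.62 pos [0.4988 0.0192 0.1353] head -177.41 tilt [-0.0019 -0.001 ] F [-16.    1.1  47.3] gap 0.0209
turn -0.0001 shift [-0.0007  0.0008 -0.0003]
[ 0.1995426   2.92697583 -0.11128563]
45311 ((500.0909423828125, 19.177448272705078), (177.08331298828125, 126.87621307373047), 2.587571382522583) [-0.00776369  0.00176954  0.05474918] 0.05451331503708046
```

View pics/wrist6.png

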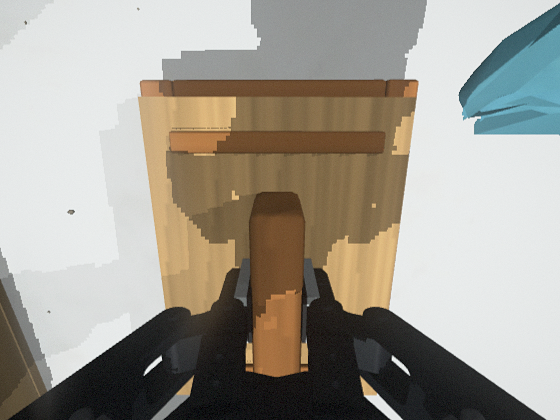

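View pics/scene6.png

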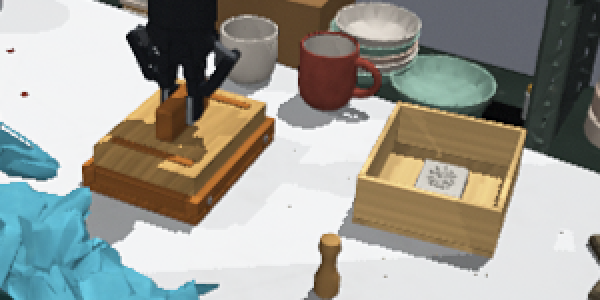

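The cover sits flat and square on the frame: plate centre (500.1, 19.2) mm, yaw 2.6°, no gap. The push is more than needed, so I'll ease it.

Request:
jog_arm --pt "0 0 -0.0004 0" --pt "0 0 -0.0004 0" --pt "0 0 0 0" --pt "0 0 0 0" --pt "0 0 0 0" --pt "0 0 0 0" --pt "0 0 0 0" --pt "0 0 0 0"

```text
time: 26.38
tool_pos: [0.4989, 0.0192, 0.1353]
orientation: [-0.023, 1.0, -0.0, -0.001]
ft_force: [-11.3, 0.3, 31.1]
finger_gap: 0.0205
gripper_force: 107.6
```

```bash
python3 -c "
from h import *
print(workorder.job_done())"
```

```text
the job is handed in; nothing more can be done
None
```

I dropped the mould in the scrap box, then fitted the cover square over the pin and pressed it down onto the frame. The arm is still gripping it and pushing down with about 35 N, and I handed the job in at about 26 s; the pot, stamp and mug weren't touched.

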